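# Set a mast foundation square to the track

## Robot

A 6-joint arm with a two-finger parallel gripper is mounted at the origin on the work surface. World frame = base frame: x ahead of the robot, y to its left, z up, the work surface at z = 0. Lengths are in mm, angles in degrees, forces in N, time in s.
With the tool pointing down it reaches from about 350 to 850 mm from the base axis. Payload 8.1 kg.
Tool frame: the origin (TCP) lies at the very end of the fingers, on their centre line; the grasp point (between the pads) lies 19 mm behind it; z points along the fingers, y is the line along which they close (so a half turn about z gives the same grasp; the last joint's range is limited). The gripper opens to 85 mm and grips with 20 to 120 N. Pads are 22 mm wide; open, the fingers measure 114 mm over their backs; the gripper's body (76 mm by 85 mm) begins 54 mm behind the grasp point. The pads swing forward as they close: fully open they stand 13 mm farther back than shut.
Start: joints at [69.591, 7.471, 85.268, -0, 87.261, -4.893], TCP at [160.479, 578.145, 231.292] pointing down, gripper open.
Joint ranges: [-169.43, 169.43], [-51.17, 129.36], [1.28, 143.12], [-76.62, 256.62], [0, 156.53], [-152.29, 152.29]. Speed limits (degrees/s): [136.94, 136.94, 159.86, 180, 180, 180].

## Interface

Orientations are given as [roll, pitch, yaw] about the fixed x, y, z axes, in that order (R = Rz(yaw) Ry(pitch) Rx(roll)).
In Python, from bench import sense, eyes, job, models gives the robot as it stands. The module is installed in compiled form; this text tells all that it offers.
- The arm moves only by the tool apply_moves, never from a script. Its argument "rows" is a list of rows, each a list of 6 numbers: the shift along the tool's x, y, z in mm, then the turn, a rotation vector about the tool's x, y, z in rad. In form: [[dx, dy, dz, rx, ry, rz], ...]. A call has exactly 5 rows; each row shifts and turns the commanded pose from where the row before left it, along the tool's axes as they then stand; what a row does not reach is not made up. A row lasts 1/8 s, in which the tool goes at most 62.5 mm and 10.7 degrees, less where a joint would pass 70% of its speed; a pose out of reach is approached as far as the arm can. A call is refused whole if a number of a shift passes 62.5 or a number of a turn 0.188, either way. A call with a gripper value outside its range is refused whole. "fingers" is the finger opening in mm, from 0 to 85.4, set as the call begins (left out, the last holds). The fingers move at their own pace and stop on an object; "grip_force" is the grip in N (left out, the last holds). Time passes only in rows, so rows that do not move let the fingers close, or fill a call up. It gives the time, the measured TCP pose, the force, the opening and the grip force at its end, in the units of the state.
- sense(): the state, without advancing time (a new reading comes with each control period).
- eyes.snapshot(name): name is "scene" or "top"; returns (picture, depth): 384x512x3 uint8, red, green, blue; 384x512 float32, mm along the optical axis (not along the pixel's ray), 0 where there is no reading.
- eyes.get_calibration(name): a dict with "intrinsics" (3x3 intrinsics, pixels), "D" ([k1, k2, p1, p2, k3] as OpenCV has them; the pictures are not rectified), "R" (3x3) and "t" (3): a world point X has camera coordinates R X + t. Camera axes: x right, y down, z forward; pixel columns grow to the right and rows downward; lengths in mm; the calibration is good to about 2 mm. A picture is of the moment at which its call begins. get_calibration takes no time and is no camera call.
- job.hand_in(): hands the job in; it is judged then, once.
Trained networks look in the newest picture that a camera, given by its name, has taken for a name from the list of things; names that differ only in an ending like _2 or _b are one class to them, and where a whole thing is asked for, a point or a joint stands for the part that bears it (a point fixed in the world has none). Each returns a list of dicts, best first, with "confidence" (0 to 1); they miss things now and then, are a little off and sometimes report something else, mostly with a low value. They report only what shows in the picture. A call takes as long as a camera call. They do not tell look-alikes from the thing itself.
- models.boxes_of(name, camera): "xyz" ([x, y, z] in mm, in world coordinates, good to about 4 mm: the middle of the surface that is visible of it).
- models.cut_out(name, camera): "pixels" (384x512 bool, what is visible of it).
- models.place_of(name, camera): "xyz" ([x, y, z] in mm, in world coordinates, good to about 4 mm: a listed point, or the origin of a listed thing).
The state is a dict: "time": time; "joint_pos": joint angles; "qd": joint speeds; "joint_efforts": joint torques, N m; "tool_pos": TCP position; "tcp_rot": TCP orientation; "ft_force": force on the tool from outside, world axes, zero at the start; "wrist_torque": the same for the moment, N m; "finger_gap": finger opening in mm; "grip_force": force on a finger pad.
Only numpy, scipy, OpenCV 4.12 (cv2) and the standard library are available. Lean on these libraries where they do the work, as an engineer would, in place of code of your own. Each camera call takes 0.05 s, during which the arm holds its last target. There are 200 camera calls.

## Task

Slip the large grey foundation block over the upright brass tube with its long side across the track until it sits flat on the board, and let go of it. Then take the try square by its blue stock, lay it flat on the board and press it into the corner between the block and the raised trackbed until the blade lies flush along the trackbed's edge and the stock lies flush against the block's long side, turning the block square to the track. Finish there, still gripping the square and holding it pressed against both, and leave everything else on the bench where it is.

Things in the scene. Friction and masses are not known exactly. Their poses are not given: they have to be found in the camera images.
- trackbed: fixed brown wooden trackbed 140 mm wide, 900 long, 12 thick, with model track (rail tops 25 mm above the board). Origin: middle of the lower edge on the robot's side; x across the track away from the robot, y along the edge to the left, z up. Upright edge face: plane x = 0, full length, 12 mm high. 240 mm green masts stand beyond its far side at y -400 and +360 mm.
- tube: fixed upright brass tube on the board beside the trackbed, 11 mm in diameter, 40 mm high (the uppermost 4 mm taper to 7 mm), its axis 37 mm from the trackbed's edge face. Origin: on the axis at board level, z up.
- block: loose light-grey foundation block, 50 mm (x) by 34 mm (y), 18 mm high, 70 g, with a 13.5 mm round hole right through its middle. Origin: centre of the underside, on the hole's axis; z up. It goes on with its long side (x) across the track, either way round; then it is 12 mm clear of the trackbed, too narrow for a finger: grip it across the 34 mm width. It turns freely on the tube and is smooth.
- square: loose try square lying flat, 150 g. Origin: heel (outer corner) at board level. Blue stock along +y: 120 mm long, x 0 to 20, 16 thick. Steel blade along +x to x = 140 mm, y 0 to 22, 4 thick, flush underneath. Outer faces: planes x = 0 (stock), y = 0 (blade). Fits the corner at the block's left (+y) side with its x along trackbed +y and its y along trackbed -x.
- square_grip (a point): middle of the stock, 92 mm from the heel, 8 mm above the underside; gripped here across the 20 mm width, the fingers clear block and trackbed. The centre of mass lies near the inner corner, so grip firmly.
- spare_block: loose bystander: smaller grey block, 28 x 28 x 14 mm with a 7 mm hole, which does not fit the tube. Origin: centre of the underside.
- spare_mast: loose bystander: green lattice mast lying on the board, 240 mm long along its -x from the origin at its head end, 26 mm high.
- wagon: loose bystander: low-sided red-brown wagon on the rails, 220 mm long along its y, 98 mm wide, 56 mm high. Origin: middle, at rail-top level.
- pliers: loose bystander: red-handled pliers, 165 mm long along x, 14 mm high. Origin: at board level under the pivot.
- rule: loose bystander: steel rule lying flat, 300 mm along +y from its origin (middle of one end, underside), 28 mm wide, 3 mm thick.
- tip_cleaner: loose bystander: round red dish of brass wool, 60 mm in diameter, 22 mm high. Origin: centre of the underside.
- glue: loose bystander: white bottle with orange cap, 40 mm in diameter, 60 mm high. Origin: centre of the underside.
Things that resemble listed ones, but are neither listed nor needed, are in the scene too. Leave any green look-alike of the block alone. Leave any turquoise look-alike of the square alone.

How it is judged (in metres and radians):
On the way:
1. the foundation block sits flat on the board around the tube, let go (horizontal distance between block and tube below 0.003 m and height (world z) of block below 0.0025 m and angle between block's own z axis and vertical below 0.05 rad and contact force between the fingers and block below 0.05 N), for 0.2 s.
At the end, for the whole second after the job is handed in: Block on the tube (3 mm), flat on the board, ungripped, its long side square to the track within 0.035 rad; try square flat on the board, square to the trackbed within 0.026 rad, heel within 4 mm of its edge, pressing trackbed and block with over 1.5 N each, gripped with over 2 N; both at rest (horizontal distance between block and tube below 0.003 m and height (world z) of block below 0.0025 m and angle between block's own z axis and vertical below 0.05 rad and angle between the x axis of block and the x axis of trackbed, either way round below 0.035 rad and (angle between the x axis of square and the x axis of trackbed, either way round below 0.026 rad or angle between the x axis of square and the y axis of trackbed, either way round below 0.026 rad) and height (world z) of square below 0.003 m and angle between square's own z axis and vertical below 0.035 rad and x of square in the frame of trackbed above -0.004 m and contact force between square and trackbed above 1.5 N and contact force between square and block above 1.5 N and contact force between the fingers and square above 2 N and contact force between the fingers and block below 0.5 N and linear speed of each of square, block below 0.01 m/s); the arm keeps its last pose, push and grip.
It fails at once if a bystander is disturbed (moved more than 15 mm) (distance of any of spare_block, spare_mast, wagon, pliers, rule, tip_cleaner, glue from where it was at the start of the episode above 0.015 m).
It also fails if it takes over 72 s, if anything falls off the work surface, if the arm or the gripper's body presses on something with over 40 N, if the wrist force passes 120 N, or if a joint passes its speed limit or range.

## Working session

There is one attempt and no reset: what is moved stays moved. The work goes in short steps, Python scripts to look and compute and a tool call to move; the robot and the scene stay as the last step left them, time stands still between calls to the robot, and variables do not carry over. Pictures are saved under pics/ and viewed, at most 10 in all, crops included, and the job is handed in when it is done.

Besides the shell and the picture viewer there is one more tool, called after "Emit:" by a JSON object that holds its "method" and its "body". apply_moves: Moves the arm, as the interface text tells. Its arguments: {"type":"object","properties":{"rows":{"type":"array"},"fingers":{"type":"number"},"grip_force":{"type":"number"}},"required":["rows"]}

```bash
mkdir -p pics; cat > h.py <<'E'
import numpy as np, cv2
from bench import sense, eyes, job, models
def snap(n):
    p,d=eyes.snapshot(n); return p,d
def save(p,f): cv2.imwrite('pics/'+f,cv2.cvtColor(p,cv2.COLOR_RGB2BGR))
def cal(n):
    c=eyes.get_calibration(n); return [np.array(c[k],float) for k in('intrinsics','D','R','t')]
def world(n,uv,z=None,depth=None):
    K,D,R,t=cal(n); uv=np.array(uv,float).reshape(-1,1,2)
    r=cv2.undistortPoints(uv,K,D).reshape(-1,2); r=np.c_[r,np.ones(len(r))]
    if depth is not None: s=np.array(depth).reshape(-1,1); return (r*s-t.ravel())@R
    c=-R.T@t.ravel(); w=r@R; return c+w*((z-c[2])/w[:,2])[:,None]
def pix(n,X):
    K,D,R,t=cal(n); return cv2.projectPoints(np.array(X,float).reshape(-1,3),cv2.Rodrigues(R)[0],t,K,D)[0].reshape(-1,2)
E
python3 - <<'E'
from h import *
s=sense(); print(s)
for n in('top','scene'):
    p,d=snap(n); np.savez(n+'0.npz',p=p,d=d); save(cv2.resize(p,(800,600),interpolation=cv2.INTER_CUBIC),n+'0.png')
    print(n,-cal(n)[2].T@cal(n)[3])
    for o in('trackbed','tube','block','square','square_grip','spare_block'):
        for r in models.place_of(o,n)[:4]: print(o,np.round(r['xyz']),round(r['confidence'],2),pix(n,r['xyz']).round())
E
```

```text
{'time': 0.0, 'joint_pos': array([ 6.95917456e+01,  7.51700368e+00,  8.53313622e+01, -1.20348556e-03,
        8.72605355e+01, -4.89249607e+00]), 'qd': array([-0.02182448,  0.0888276 ,  0.03719099,  0.01651231,  0.06870356,
        0.17175652]), 'joint_efforts': array([-3.49306843e-03, -5.69388449e+01, -5.00554776e+01, -4.63259057e-04,
        1.47710089e-02, -5.01028126e-05]), 'tool_pos': array([160.28539231, 577.61061293, 230.20470324]), 'tcp_rot': array([-1.79891393e+02, -8.09018907e-03,  1.64484293e+02]), 'ft_force': array([-1.52316281, -0.1940048 ,  0.32872066]), 'wrist_torque': array([ 0.02743177, -0.04583216,  0.01231049]), 'grip_force': 0.0, 'finger_gap': 85.4837751082732}
top [ 406.90517611   28.08970789 1172.24089216]
trackbed [596.  31.   4.] 0.97 [[243. 133.]]
block [488. -84.  -1.] 0.74 [[282. 172.]]
block [ 452. -174.    1.] 0.72 [[312. 185.]]
square [178. 424.   2.] 0.66 [[101. 277.]]
square [453. 342.  -4.] 0.59 [[134. 180.]]
square_grip [448. 435.   9.] 0.91 [[ 99. 181.]]
square_grip [267. 402.   8.] 0.63 [[109. 245.]]
square_grip [ 433. -322.   -5.] 0.16 [[362. 193.]]
spare_block [ 433. -326.    2.] 0.56 [[364. 192.]]
scene [1129.81319123  347.93559009  842.26314554]
trackbed [600.  22.  -2.] 0.64 [[238. 234.]]
tube [566.  59.   2.] 0.54 [[257. 229.]]
block [ 453. -174.   -2.] 0.48 [[203. 172.]]
square [457. 345.  -2.] 0.82 [[379. 241.]]
square [182. 424.   5.] 0.67 [[432. 179.]]
square_grip [269. 405.  12.] 0.92 [[420. 195.]]
square_grip [454. 433.   7.] 0.89 [[414. 250.]]
spare_block [459. 344.   1.] 0.68 [[379. 240.]]
spare_block [327. 196.  -1.] 0.5 [[341. 186.]]
spare_block [ 433. -326.   -2.] 0.45 [[164. 151.]]
```

View pics/top0.png

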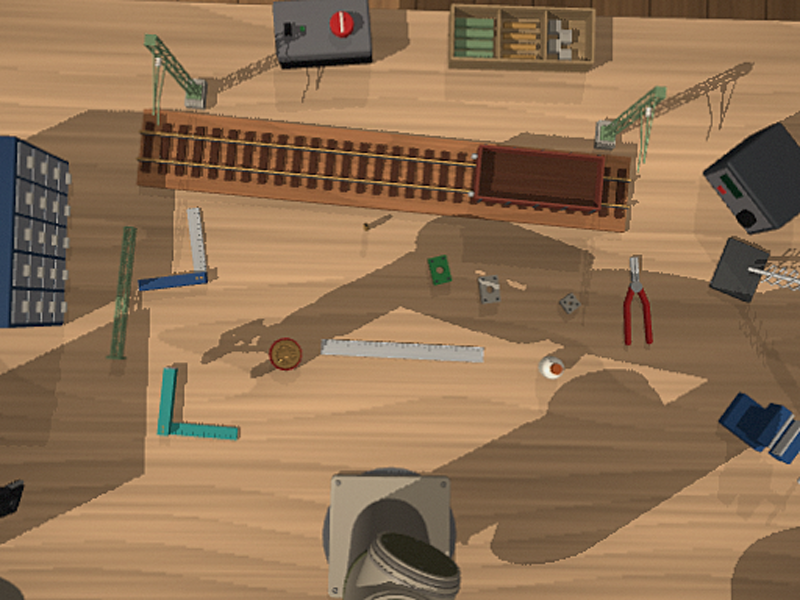

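View pics/scene0.png

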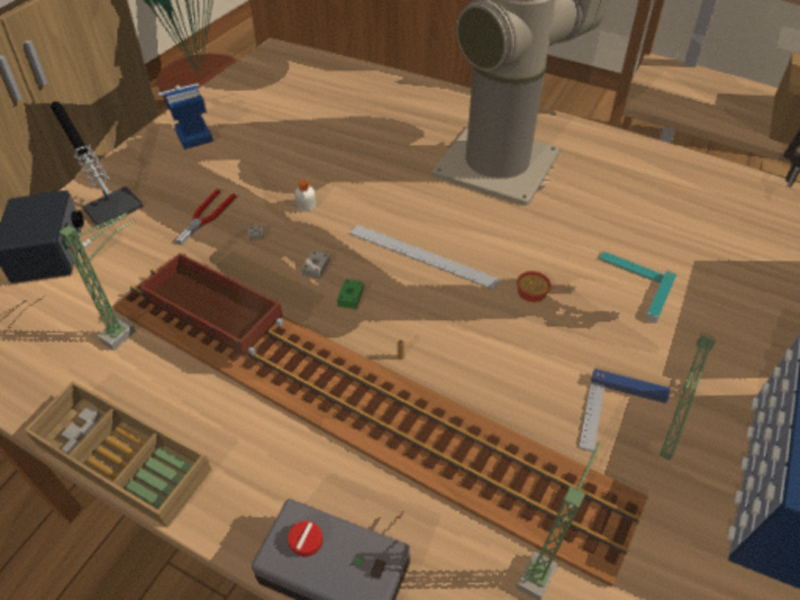

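The top view (800x600) shows these candidates:
- **Block:** the grey block at (488,290) has the large hole. The green look-alike is at (439,269), and the small 28 mm grey spare is at (569,303). I take (488,290) as the block.
- **Tube:** (368,227), leaning outward in the view.
- **Square:** the blue-stock one at (205,275). The turquoise one at (200,405) is the look-alike.

Next is an enlarged crop with measurements.

```bash
python3 - <<'E'
from h import *
p=np.load('top0.npz')['p'];d=np.load('top0.npz')['d']
q=np.load('scene0.npz')['p']
f=lambda a,c,r,w,h:cv2.resize(a[r:r+h,c:c+w],(400,300),interpolation=cv2.INTER_CUBIC)
save(np.vstack([np.hstack([f(p,270,155,64,48),f(p,216,125,64,48)]),np.hstack([f(p,80,125,64,48)if 0 else f(p,76,125,92,69),f(q,180,150,64,48)])]),'crop1.png')
snap('top');m={}
for o in('trackbed','block','square','tube','spare_block'):
    for r in models.cut_out(o,'top')[:3]:
        M=r['pixels']; ys,xs=np.nonzero(M); print(o,round(r['confidence'],2),len(xs),xs.mean().round(1),ys.mean().round(1),xs.min(),xs.max(),ys.min(),ys.max(), cv2.minAreaRect(np.c_[xs,ys].astype(np.float32)))
        m[f'{o}{round(xs.mean())}']=M
        if o=='trackbed':
            cs=np.arange(95,290,3);low=[np.nonzero(M[:,c])[0].max()+.5 if M[:,c].any() else np.nan for c in cs]
            W=world('top',np.c_[cs,low],z=0); W=W[~np.isnan(W[:,0])]
            k=np.polyfit(W[:,1],W[:,0],1)
            for _ in range(5):
                e=W[:,0]-np.polyval(k,W[:,1]); g=abs(e)<4; k=np.polyfit(W[g,1],W[g,0],1)
            print('edge x=',k,'yaw',np.degrees(np.arctan(-k[0])),g.sum(),len(g),abs(e[g]).mean(), W[:,1].min(),W[:,1].max())
np.savez('m0.npz',**m)
s=models.boxes_of('tube','top');print(s)
# board depth check
for uv in((312,200),(236,145)): print(world('top',[uv],depth=[d[uv[1],uv[0]]]))
E
```

```text
trackbed 0.82 13097 220.5 103.5 89 426 23 148 ((255.01495361328125, 86.691650390625), (334.9241027832031, 96.29180908203125), 5.606165885925293)
edge x= [7.01600842e-02 5.95150944e+02] yaw -4.013300262053035 64 65 1.3269313302942845 -98.00400964330176 455.4918607694278
trackbed 0.51 925 257.2 223.9 206 308 217 231 ((256.97705078125, 223.9475555419922), (102.42949676513672, 9.78201675415039), 2.935673236846924)
edge x= [3.29106248e-02 3.23045661e+02] yaw -1.8849595595024082 28 28 1.5921178125637243 -103.29054031204186 130.99118102732538
block 0.77 235 312.0 184.6 305 319 176 193 ((312.0, 184.5), (17.0, 14.0), 90.0)
block 0.67 215 280.6 172.2 273 288 163 181 ((280.7059020996094, 172.3235321044922), (17.947635650634766, 12.854387283325195), 75.96376037597656)
square 0.98 728 117.6 264.9 101 151 235 280 ((127.18822479248047, 257.55291748046875), (50.619686126708984, 42.64324951171875), 4.39870548248291)
square 0.82 659 117.6 167.2 88 132 134 185 ((107.86177062988281, 160.07510375976562), (48.48911666870117, 44.341251373291016), 83.2901611328125)
spare_block 0.26 973 255.0 223.8 205 307 217 230 ((256.0303955078125, 223.9226531982422), (102.43716430664062, 9.82850170135498), 3.012787342071533)
[]
[[ 4.07588047e+02 -1.74315558e+02  3.93069286e-01]]
[[562.17584931  49.78532333   1.39713351]]
```

View pics/crop1.png

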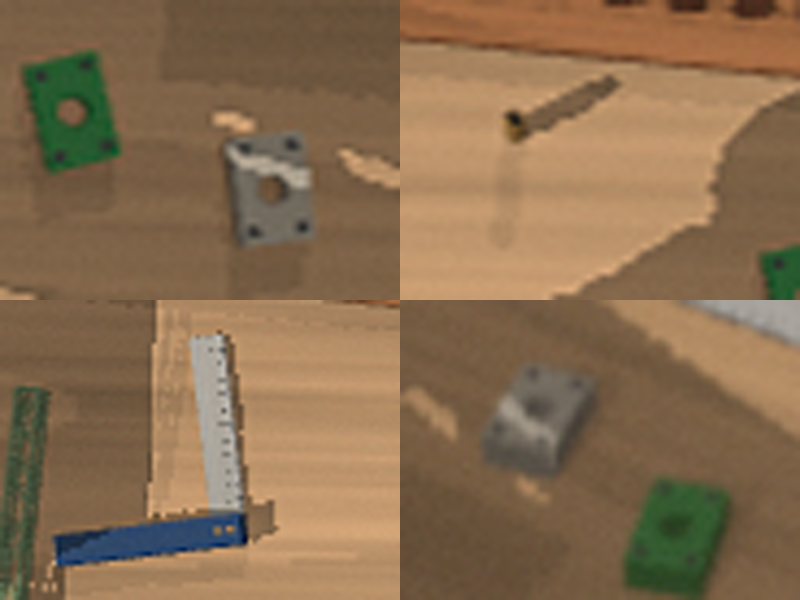

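The crop confirms it:
- **Block:** light grey with the large hole, at crop (271,189).
- **Tube:** bore at crop (512,118) in the top-right panel.
- **Square:** blue stock with its heel at crop (246,545) in the lower-left panel.

Converting these to world coordinates.

```bash
python3 - <<'E'
from h import *
def c(pts,ox,oy,s): return np.array(pts,float)/s+[ox,oy]-.5
B=world('top',c([(228,143),(305,133),(313,235),(240,245),(272,190)],270,155,6.25),z=18); print('block',B.round(1))
print('len',np.linalg.norm(B[0]-B[3]),np.linalg.norm(B[0]-B[1]),B[:4].mean(0))
v=(B[0]+B[1]-B[2]-B[3]);print('yaw',np.degrees(np.arctan2(v[1],v[0])))
T=world('top',c([(112,120)],216,125,6.25),z=40);T0=world('top',c([(116,138)],216,125,6.25),z=0);print('tube',T,T0)
for X in(T,T0): print('edge dist',(595.15+.07016*X[0,1]-X[0,0])*np.cos(.07))
Q=c([(246,513-300),(53,535-300),(57,566-300),(246,545-300)],76,125,4.348);W=world('top',Q,z=16);print('stock top',W.round(1));
v=W[1]+W[2]-W[0]-W[3];print('yaw',np.degrees(np.arctan2(v[1],v[0]))-90, np.linalg.norm(v)/2)
L=world('top',c([(190,338-300),(228,332-300),(243,510-300),(210,512-300)],76,125,4.348),z=4);print('blade',L.round(1))
M=world('top',c([(15,388-300),(48,388-300),(5,590-300),(32,590-300)],76,125,4.348),z=13);print('mast',M.round(1))
E
```

```text
block [[ 472.  -152.8   18. ]
 [ 477.3 -188.2   18. ]
 [ 430.7 -192.6   18. ]
 [ 425.3 -159.2   18. ]
 [ 450.9 -173.4   18. ]]
len 47.04550861475976 35.72972238337039 [ 451.32445448 -173.20363089   18.        ]
yaw 6.633966498375351
tube [[560.52622439  56.37288615  40.        ]] [[557.62599891  55.33039288   0.        ]]
edge dist 38.48441759157617
edge dist 41.304578218947576
stock top [[471.8 341.7  16. ]
 [454.6 464.9  16. ]
 [434.5 461.8  16. ]
 [450.9 341.1  16. ]]
yaw 7.842681690136672 123.07064215118514
blade [[587.  384.6   4. ]
 [591.6 360.    4. ]
 [474.4 347.    4. ]
 [472.6 368.4   4. ]]
mast [[549.8 493.2  13. ]
 [550.4 472.2  13. ]
 [418.3 495.5  13. ]
 [418.7 478.3  13. ]]
```

Emit:
{"method": "apply_moves", "body": {"rows": [[-35,-29,0,0,0,0],[-35,-29,0,0,0,0],[-35,-29,0,0,0,0],[-35,-29,0,0,0,0],[-35,-29,0,0,0,0]], "fingers": 55, "grip_force": 20}}

```text
time: 1.68
tool_pos: [291.0, 390.4, 231.5]
tcp_rot: [180.0, 0.0, 164.5]
ft_force: [0.8, 0.3, -1.3]
finger_gap: 54.8
grip_force: 0.0
```

Emit:
{"method": "apply_moves", "body": {"rows": [[-35,-29,0,0,0,0],[-35,-29,0,0,0,0],[-35,-29,0,0,0,0],[-35,-29,0,0,0,0],[-35,-29,0,0,0,0]]}}

```text
time: 2.3
tool_pos: [420.9, 203.8, 231.6]
tcp_rot: [180.0, 0.0, 164.5]
ft_force: [0.7, 0.0, -0.6]
finger_gap: 54.9
grip_force: 0.0
```

Emit:
{"method": "apply_moves", "body": {"rows": [[-13,-35.6,5,0,0,0],[-13,-35.6,5,0,0,0],[-13,-35.6,5,0,0,0],[-13,-35.6,5,0,0,0],[-13,-35.6,5,0,0,0]]}}

```text
time: 2.92
tool_pos: [435.2, 15.0, 206.4]
tcp_rot: [180.0, 0.0, 164.5]
ft_force: [1.4, -0.3, -0.3]
finger_gap: 55.1
grip_force: 0.0
```

Emit:
{"method": "apply_moves", "body": {"rows": [[-13,-35.6,14,0,0,0],[-13,-35.6,14,0,0,0],[-13,-35.6,14,0,0,0],[-13,-35.6,14,0,0,0],[-13,-35.6,14,0,0,0]]}}

```text
time: 3.55
tool_pos: [450.3, -174.1, 136.1]
tcp_rot: [-180.0, 0.0, 164.5]
ft_force: [0.4, 0.3, -0.7]
finger_gap: 54.8
grip_force: 0.0
```

Emit:
{"method": "apply_moves", "body": {"rows": [[0,0,8,0,0,-0.095],[0,0,8,0,0,-0.095],[0,0,8,0,0,-0.095],[0,0,8,0,0,-0.095],[0,0,0,0,0,0]]}}

```text
time: 4.18
tool_pos: [449.7, -172.5, 103.7]
tcp_rot: [180.0, -0.1, -173.8]
ft_force: [-1.4, 0.3, 0.2]
finger_gap: 55.4
grip_force: 0.0
```

```bash
python3 - <<'E'
from h import *
print(world('scene',[[180+138/6.25-.5,150+106/6.25-.5]],z=18))
q=np.load('scene0.npz');p=q['p']
f=lambda a,c,r,w,h:cv2.resize(a[r:r+h,c:c+w],(400,300),interpolation=cv2.INTER_CUBIC)
n,_=snap('scene')
save(np.hstack([f(p,228,205,48,36),f(n,180,135,64,48)]),'crop2.png')
E
```

```text
[[ 453.6420849  -175.75990699   18.        ]]
```

View pics/crop2.png

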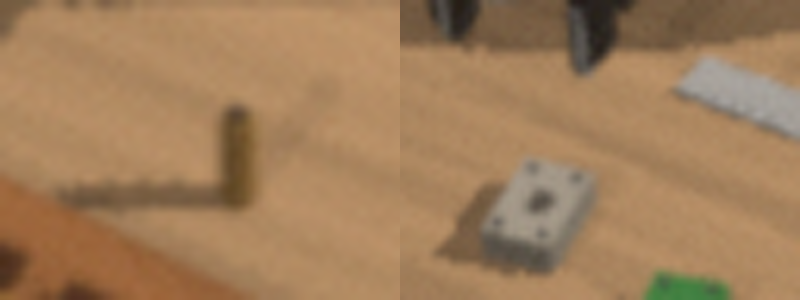

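Picture: the tube stands at crop (237,110) top and (240,205) base. The grey block is clear below the fingers at (540,203). I descend and grip it.

Emit:
{"method": "apply_moves", "body": {"rows": [[-2,-2,15,0,0,0],[0,0,20,0,0,0],[0,0,20,0,0,0],[0,0,20,0,0,0],[0,0,12,0,0,0]]}}

```text
time: 4.85
tool_pos: [451.7, -174.1, 15.6]
tcp_rot: [179.9, -0.1, -173.8]
ft_force: [0.2, -0.6, 0.4]
finger_gap: 55.0
grip_force: 0.0
```

Emit:
{"method": "apply_moves", "body": {"rows": [[0,0,6,0,0,0],[0,0,5,0,0,0],[0,0,2,0,0,0],[0,0,0,0,0,0],[0,0,0,0,0,0]]}}

```text
time: 5.48
tool_pos: [452.7, -174.6, 4.7]
tcp_rot: [-180.0, 0.0, -173.7]
ft_force: [-0.3, -0.1, -0.6]
finger_gap: 54.5
grip_force: 0.0
```

Emit:
{"method": "apply_moves", "body": {"rows": [[0,0,0,0,0,0],[0,0,0,0,0,0],[0,0,0,0,0,0],[0,0,0,0,0,0],[0,0,0,0,0,0]], "fingers": 20, "grip_force": 25}}

```text
time: 6.1
tool_pos: [452.6, -174.6, 4.6]
tcp_rot: [-180.0, 0.0, -173.7]
ft_force: [-1.2, 0.4, 5.2]
finger_gap: 33.4
grip_force: 26.3
```

```bash
python3 - <<'E'
from h import *
W=world('scene',[[228+237/8.333-.5,205+111/8.333-.5]],z=40);B=world('scene',[[228+240/8.333-.5,205+203/8.333-.5]],z=0)
print('tube',W,B)
for X in(W,B): print('edge dist',(595.15+.07016*X[0,1]-X[0,0])*np.cos(.07))
# trackbed edge in scene
p,d=snap('scene')
for r in models.cut_out('trackbed','scene')[:1]: np.savez('tbs.npz',M=r['pixels'],d=d)
print(sense()['finger_gap'],sense()['tool_pos'])
E
```

```text
tube [[562.55117756  53.50514179  40.        ]] [[ 5.65352930e+02  5.59556217e+01 -1.13686838e-13]]
edge dist 36.26371533337487
edge dist 33.64032934176699
33.02030939357703 [ 452.68274275 -174.62999195    4.61951379]
```

Emit:
{"method": "apply_moves", "body": {"rows": [[0,0,-6,0,0,0],[0,0,-14,0,0,0],[0,0,-20,0,0,0],[0,0,-20,0,0,0],[0,0,-20,0,0,0]]}}

```text
time: 6.82
tool_pos: [452.5, -174.5, 85.8]
tcp_rot: [-180.0, 0.0, -173.7]
ft_force: [-0.1, -0.7, -0.3]
finger_gap: 33.7
grip_force: 25.7
```

Emit:
{"method": "apply_moves", "body": {"rows": [[-20,32,0,0,0,0],[-32,52,0,0,0,0],[-32,52,0,0,0,0],[-32,52,0,0,0,0],[-17.5,28,0,0,0,0]]}}

```text
time: 7.45
tool_pos: [562.5, 57.7, 85.3]
tcp_rot: [180.0, 0.1, -173.6]
ft_force: [-0.1, -0.4, 0.4]
finger_gap: 33.4
grip_force: 25.7
```

Emit:
{"method": "apply_moves", "body": {"rows": [[0,0,0,0,0,0.09],[0,0,0,0,0,0.09],[0,0,10,0,0,0],[0,0,10,0,0,0],[0,0,8,0,0,0]]}}

```text
time: 8.07
tool_pos: [560.9, 54.6, 55.1]
tcp_rot: [-180.0, -0.1, 176.0]
ft_force: [-0.7, -0.4, -1.0]
finger_gap: 33.7
grip_force: 25.7
```

```bash
python3 - <<'E'
from h import *
s=sense();print(s['tool_pos'],s['tcp_rot'],s['ft_force'])
f=lambda a,c,r,w,h:cv2.resize(a[r:r+h,c:c+w],(400,300),interpolation=cv2.INTER_CUBIC)
n,_=snap('scene');t,_=snap('top')
save(np.hstack([f(n,228,195,64,48),f(t,200,115,64,48)]),'crop3.png')
E
```

```text
[560.89496103  54.6008474   55.11944825] [-1.79995871e+02 -7.51961690e-02  1.75989122e+02] [-0.71926139 -0.41741869 -0.96934032]
```

View pics/crop3.png

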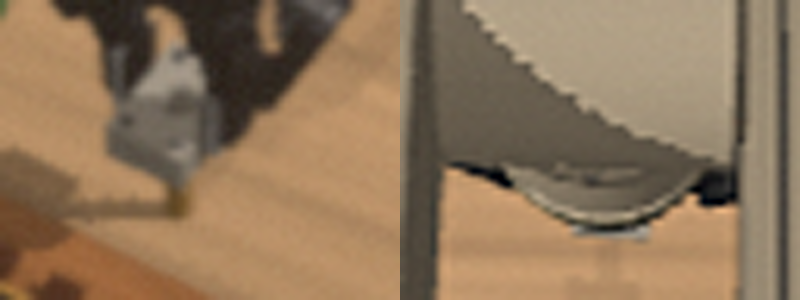

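The scene view shows the held block right over the tube. Its hole is at crop (180,100), and the tube's lower part shows at (177,200).

```bash
python3 - <<'E'
from h import *
f=lambda u,v:[228+u/6.25-.5,195+v/6.25-.5]
print(world('scene',[f(181,101)],z=68.5))
# tube-axis image line vs. block hole axis
print((pix('scene',[[562.5,53.5,0],[562.5,53.5,40],[561,55,68.5],[561,55,50.5],[561,55,0]])-[228,195]+.5)*6.25)
E
```

```text
[[562.66346999  54.97967074  68.5       ]]
[[177.85238839 207.49367437]
 [177.80551841 145.65780621]
 [183.03601996  98.04981241]
 [182.98664141 127.53214348]
 [182.8599039  206.21894285]]
```

Emit:
{"method": "apply_moves", "body": {"rows": [[0,-1,3,0,0,0],[0,0,3,0,0,0],[0,0,3,0,0,0],[0,0,2,0,0,0],[0,0,2,0,0,0]]}}

```text
time: 8.8
tool_pos: [561.5, 53.8, 43.2]
tcp_rot: [-180.0, 0.0, 176.0]
ft_force: [0.3, 0.2, -0.2]
finger_gap: 33.7
grip_force: 25.7
```

Emit:
{"method": "apply_moves", "body": {"rows": [[0,0,1,0,0,0],[0,0,1,0,0,0],[0,0,1,0,0,0],[0,0,0,0,0,0],[0,0,0,0,0,0]]}}

```text
time: 9.43
tool_pos: [561.5, 53.9, 40.3]
tcp_rot: [180.0, 0.0, 175.9]
ft_force: [0.2, 1.3, -0.7]
finger_gap: 33.5
grip_force: 25.7
```

Emit:
{"method": "apply_moves", "body": {"rows": [[0,0.3,2,0,0,0],[0,0,2,0,0,0],[0,0,2,0,0,0],[0,0,2,0,0,0],[0,0,0,0,0,0]]}}

```text
time: 10.05
tool_pos: [561.4, 54.2, 32.0]
tcp_rot: [180.0, -0.0, 175.9]
ft_force: [0.1, 2.3, -0.1]
finger_gap: 33.3
grip_force: 25.6
```

Emit:
{"method": "apply_moves", "body": {"rows": [[0,0.6,3,0,0,0],[0,0,4,0,0,0],[0,0,4,0,0,0],[0,0,4,0,0,0],[0,0,0,0,0,0]]}}

```text
time: 10.68
tool_pos: [561.1, 54.6, 16.7]
tcp_rot: [-180.0, -0.1, 175.9]
ft_force: [-0.7, -0.7, -0.6]
finger_gap: 33.2
grip_force: 25.7
```

Emit:
{"method": "apply_moves", "body": {"rows": [[0,0,4,0,0,0],[0,0,4,0,0,0],[0,0,2,0,0,0],[0,0,1,0,0,0],[0,0,0,0,0,0]]}}

```text
time: 11.3
tool_pos: [561.5, 54.7, 6.2]
tcp_rot: [-180.0, -0.0, 175.9]
ft_force: [-0.6, 0.1, -0.7]
finger_gap: 33.3
grip_force: 25.7
```

Emit:
{"method": "apply_moves", "body": {"rows": [[0,0,1,0,0,0],[0,0,0.7,0,0,0],[0,0,0,0,0,0],[0,0,0,0,0,0],[0,0,0,0,0,0]]}}

```text
time: 11.92
tool_pos: [561.6, 54.7, 4.6]
tcp_rot: [-180.0, 0.0, 175.9]
ft_force: [0.1, 0.8, 0.0]
finger_gap: 33.4
grip_force: 25.7
```

Emit:
{"method": "apply_moves", "body": {"rows": [[0,0,0,0,0,0],[0,0,0,0,0,0],[0,0,0,0,0,0],[0,0,0,0,0,0],[0,0,0,0,0,0]], "fingers": 50}}

```text
time: 12.55
tool_pos: [561.6, 54.7, 4.6]
tcp_rot: [-180.0, 0.0, 175.9]
ft_force: [0.7, 0.4, -0.1]
finger_gap: 50.1
grip_force: 0.0
```

Emit:
{"method": "apply_moves", "body": {"rows": [[0,0,-10,0,0,0],[0,0,-25,0,0,0],[0,0,-40,0,0,0],[0,0,-40,0,0,0],[0,0,-20,0,0,0]]}}

```text
time: 13.18
tool_pos: [563.1, 54.7, 143.1]
tcp_rot: [180.0, 0.3, 175.9]
ft_force: [1.2, -0.9, 0.3]
finger_gap: 49.8
grip_force: 0.0
```

Emit:
{"method": "apply_moves", "body": {"rows": [[14,37,0,0,0,0],[17.5,46.3,0,0,0,0],[17.5,46.3,0,0,0,0],[17.5,46.3,0,0,0,0],[17.5,46.3,0,0,0,0]], "fingers": 42}}

```text
time: 13.8
tool_pos: [492.5, 283.6, 139.1]
tcp_rot: [-180.0, -0.0, 175.9]
ft_force: [0.4, -0.2, 0.5]
finger_gap: 42.2
grip_force: 0.0
```

Emit:
{"method": "apply_moves", "body": {"rows": [[17.5,46.3,0,0,0,0],[17.5,46.3,0,0,0,0],[14,37,0,0,0,0],[7,18,0,0,0,0.171],[0,0,0,0,0,0.171]]}}

```text
time: 14.42
tool_pos: [446.7, 434.8, 138.7]
tcp_rot: [-179.9, -0.0, 156.2]
ft_force: [-0.3, -0.7, -0.4]
finger_gap: 42.4
grip_force: 0.0
```

Emit:
{"method": "apply_moves", "body": {"rows": [[0,0,0,0,0,0.171],[0,0,0,0,0,0.171],[0,0,0,0,0,0.171],[0,0,0,0,0,0.171],[0,0,0,0,0,0.171]]}}

```text
time: 15.05
tool_pos: [447.7, 433.1, 138.9]
tcp_rot: [-179.9, 0.0, 107.0]
ft_force: [-0.3, -0.7, -0.6]
finger_gap: 42.0
grip_force: 0.0
```

Emit:
{"method": "apply_moves", "body": {"rows": [[0,0,10,0,0,0.171],[0,0,20,0,0,0],[0,0,20,0,0,0],[0,0,20,0,0,0],[0,0,10,0,0,0]]}}

```text
time: 15.68
tool_pos: [447.0, 432.6, 57.0]
tcp_rot: [-179.8, 0.1, 97.6]
ft_force: [-0.2, -1.0, 0.0]
finger_gap: 41.9
grip_force: 0.0
```

```bash
python3 - <<'E'
from h import *
s=sense();print(s['tool_pos'],s['tcp_rot'],s['time'],s['joint_pos'])
f=lambda a,c,r,w,h:cv2.resize(a[r:r+h,c:c+w],(400,300),interpolation=cv2.INTER_CUBIC)
n,_=snap('scene');t,_=snap('top')
np.savez('t2.npz',t=t,n=n)
save(np.vstack([np.hstack([f(n,360,200,100,75),f(t,76,125,92,69)]),np.hstack([f(n,228,195,64,48),f(t,200,115,64,48)])]),'crop4.png')
E
```

```text
[446.96661756 432.56594139  56.95145694] [-1.79842459e+02  9.95763215e-02  9.76263227e+01] 15.675 [ 3.93414857e+01  1.91492267e+01  9.06062353e+01 -2.00321263e-03
  7.04309010e+01  3.17159739e+01]
```

View pics/crop4.png

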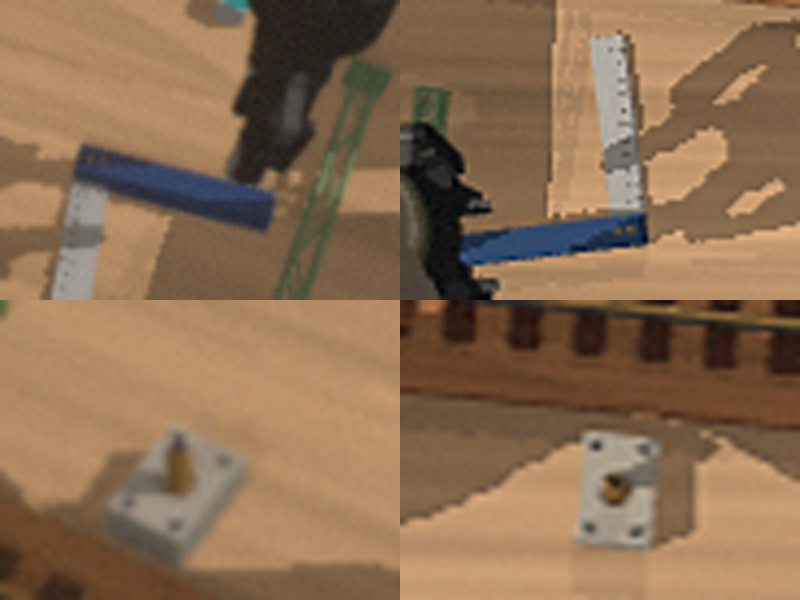

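Picture: the block sits flat around the tube (lower panels, tube through the hole). Above, the fingers straddle the blue stock at (240,170) in the left panel and clear the green mast. I descend and grip.

Emit:
{"method": "apply_moves", "body": {"rows": [[1,3,10,0,0,0],[0,0,15,0,0,0],[0,0,15,0,0,0],[0,0,8,0,0,0],[0,0,4,0,0,0]]}}

```text
time: 16.4
tool_pos: [450.4, 434.5, 6.6]
tcp_rot: [-179.9, 0.0, 97.6]
ft_force: [-0.1, 0.7, -0.0]
finger_gap: 42.2
grip_force: 0.0
```

Emit:
{"method": "apply_moves", "body": {"rows": [[0,0,0,0,0,0],[0,0,0,0,0,0],[0,0,0,0,0,0],[0,0,0,0,0,0],[0,0,0,0,0,0]]}}

```text
time: 17.02
tool_pos: [451.0, 434.9, 7.8]
tcp_rot: [180.0, -0.0, 97.6]
ft_force: [-0.7, -0.5, 0.2]
finger_gap: 41.5
grip_force: 0.0
```

Emit:
{"method": "apply_moves", "body": {"rows": [[0,0,0,0,0,0],[0,0,0,0,0,0],[0,0,0,0,0,0],[0,0,0,0,0,0],[0,0,0,0,0,0]], "fingers": 8, "grip_force": 70}}

```text
time: 17.65
tool_pos: [451.1, 435.0, 7.9]
tcp_rot: [180.0, -0.0, 97.6]
ft_force: [0.4, -0.4, 3.5]
finger_gap: 17.6
grip_force: 70.0
```

Emit:
{"method": "apply_moves", "body": {"rows": [[0,0,0,0,0,0],[0,0,0,0,0,0],[0,0,2,0,0,0],[0,0,2,0,0,0],[0,0,0,0,0,0]], "fingers": 42}}

```text
time: 18.27
tool_pos: [450.6, 434.6, 3.2]
tcp_rot: [-180.0, 0.0, 97.6]
ft_force: [-0.3, 0.1, -0.3]
finger_gap: 41.9
grip_force: 0.0
```

Emit:
{"method": "apply_moves", "body": {"rows": [[0,0,0,0,0,0],[0,0,0,0,0,0],[0,0,0,0,0,0],[0,0,0,0,0,0],[0,0,0,0,0,0]], "fingers": 8, "grip_force": 80}}

```text
time: 18.9
tool_pos: [451.1, 435.1, 3.9]
tcp_rot: [180.0, -0.0, 97.6]
ft_force: [0.7, 0.2, 2.9]
finger_gap: 17.7
grip_force: 80.4
```

Emit:
{"method": "apply_moves", "body": {"rows": [[0,0,-5,0,0,0],[0,0,-10,0,0,0],[0,0,-15,0,0,0],[0,0,-15,0,0,0],[0,0,0,0,0,0]]}}

```text
time: 19.52
tool_pos: [452.3, 436.0, 51.3]
tcp_rot: [179.8, -0.1, 97.6]
ft_force: [0.0, -0.4, -1.3]
finger_gap: 17.7
grip_force: 79.9
```

```bash
python3 - <<'E'
from h import *
s=sense();print(s['tool_pos'],s['tcp_rot'],s['time'],s['wrist_torque'])
f=lambda a,c,r,w,h:cv2.resize(a[r:r+h,c:c+w],(400,300),interpolation=cv2.INTER_CUBIC)
n,_=snap('scene');t,_=snap('top')
save(np.hstack([f(n,360,190,100,75),f(t,76,115,92,69)]),'crop5.png')
E
```

```text
[452.33480467 436.03376617  51.34148364] [ 1.79786514e+02 -1.31933034e-01  9.75637619e+01] 19.525 [0.09089288 0.06777389 0.01071428]
```

View pics/crop5.png

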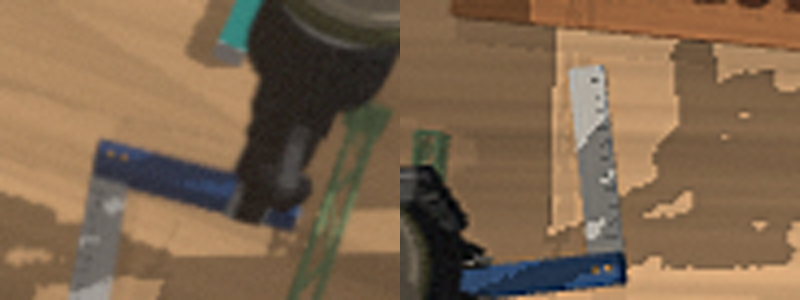

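Picture: the square is lifted and level in the grip, with the stock's heel at (105,150) left and (625,280) right, and the mast untouched. I carry it over beside the block.

Emit:
{"method": "apply_moves", "body": {"rows": [[-20,0,-20,0,0,0],[-35,0,-20,0,0,0],[-45,0,0,0,0,0],[-45,0,0,0,0,0],[-45,0,0,0,0,0]]}}

```text
time: 20.25
tool_pos: [475.4, 244.9, 87.9]
tcp_rot: [-179.9, 0.0, 97.6]
ft_force: [-0.5, 0.3, -1.5]
finger_gap: 17.7
grip_force: 80.0
```

Emit:
{"method": "apply_moves", "body": {"rows": [[-45,0,0,0,0,0],[-45,-1,0,0,0,0],[-35,0,0,0,0,0],[-17,0,0,0,0,0],[0,0,0,0,0,-0.05]]}}

```text
time: 20.88
tool_pos: [493.4, 104.6, 88.1]
tcp_rot: [-180.0, -0.0, 100.4]
ft_force: [-0.8, -0.2, -1.5]
finger_gap: 17.8
grip_force: 79.9
```

Emit:
{"method": "apply_moves", "body": {"rows": [[0,0,0,0,0,-0.12],[0,0,0,0,0,-0.14],[0,0,0,0,0,-0.14],[0,0,0,0,0,-0.14],[0,0,0,0,0,-0.14]]}}

```text
time: 21.5
tool_pos: [493.2, 106.2, 88.1]
tcp_rot: [-180.0, -0.1, 139.7]
ft_force: [-0.8, -0.8, -1.9]
finger_gap: 17.9
grip_force: 79.9
```

Emit:
{"method": "apply_moves", "body": {"rows": [[0,0,0,0,0,-0.14],[0,0,0,0,0,-0.14],[0,0,0,0,0,-0.14],[0,0,0,0,0,-0.14],[0,0,0,0,0,-0.078]]}}

```text
time: 22.12
tool_pos: [493.2, 106.2, 88.1]
tcp_rot: [180.0, -0.1, 176.2]
ft_force: [0.2, -0.1, -2.8]
finger_gap: 17.7
grip_force: 79.9
```

```bash
python3 - <<'E'
from h import *
s=sense();print(s['tool_pos'],s['tcp_rot'],s['time'],s['finger_gap'])
f=lambda a,c,r,w,h:cv2.resize(a[r:r+h,c:c+w],(400,300),interpolation=cv2.INTER_CUBIC)
n,_=snap('scene');t,_=snap('top')
save(np.hstack([f(n,225,150,100,75),f(t,170,115,92,69)]),'crop6.png')
E
```

```text
[493.15270013 106.1831425   88.0614999 ] [ 1.79995903e+02 -5.77966808e-02  1.76181499e+02] 22.125 17.673878015955996
```

View pics/crop6.png

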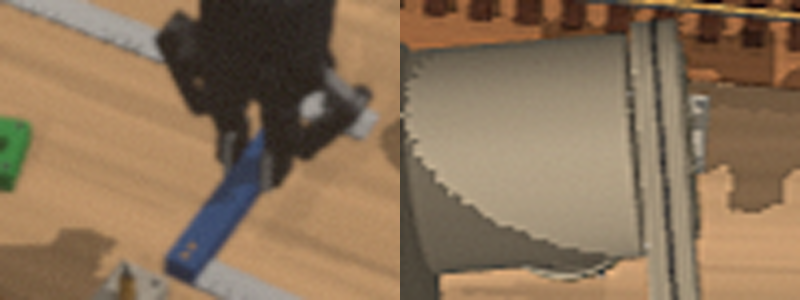

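Picture: the square is turned, the stock points toward the trackbed with its heel at (180,265), and the block with tube is beside it at (125,285). I lower it.

Emit:
{"method": "apply_moves", "body": {"rows": [[0,0,15,0,0,0],[0,0,20,0,0,0],[0,0,20,0,0,0],[0,0,15,0,0,0],[0,0,8,0,0,0]]}}

```text
time: 22.85
tool_pos: [492.7, 105.6, 9.0]
tcp_rot: [-180.0, -0.1, 175.9]
ft_force: [0.0, -0.2, -0.1]
finger_gap: 17.9
grip_force: 79.9
```

Emit:
{"method": "apply_moves", "body": {"rows": [[0,0,2,0,0,0],[0,0,1.5,0,0,0],[0,0,1,0,0,0],[0,0,0,0,0,0],[0,0,0,0,0,0]]}}

```text
time: 23.48
tool_pos: [493.8, 105.6, 6.4]
tcp_rot: [180.0, 0.0, 175.9]
ft_force: [-0.1, 0.3, -1.3]
finger_gap: 17.8
grip_force: 79.9
```

```bash
python3 - <<'E'
from h import *
s=sense();print(s['tool_pos'],s['tcp_rot'],s['time'],s['wrist_torque'],s['ft_force'])
f=lambda a,c,r,w,h:cv2.resize(a[r:r+h,c:c+w],(400,300),interpolation=cv2.INTER_CUBIC)
n,_=snap('scene');t,_=snap('top')
save(np.hstack([f(n,215,165,100,75),f(n,225,200,64,48)]),'crop7.png')
E
```

```text
[493.82188618 105.63360015   6.38647184] [1.79994812e+02 2.95969264e-02 1.75943222e+02] 23.475 [-0.01666424  0.06629187  0.01442251] [-0.11404688  0.25689663 -1.32364271]
```

View pics/crop7.png

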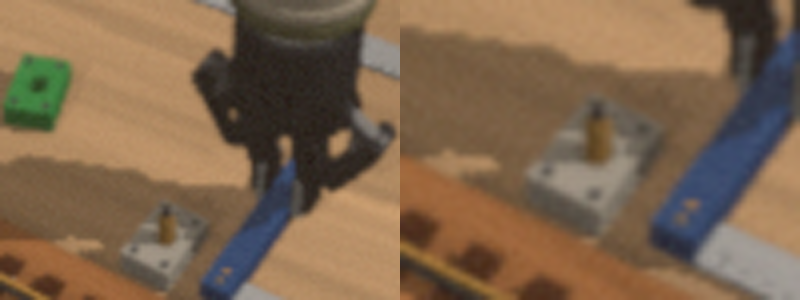

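Picture: the square hovers just off the board, parallel to the block's side with a clear gap, heel at (655,230), block at (595,160). I lower it to contact, then push toward the trackbed.

Emit:
{"method": "apply_moves", "body": {"rows": [[0,0,1,0,0,0],[0,0,1,0,0,0],[0,0,0.3,0,0,0],[0,0,0,0,0,0],[0,0,0,0,0,0]]}}

```text
time: 24.2
tool_pos: [493.7, 105.6, 3.9]
tcp_rot: [180.0, 0.0, 175.9]
ft_force: [-0.4, 0.3, 0.2]
finger_gap: 17.6
grip_force: 80.2
```

Emit:
{"method": "apply_moves", "body": {"rows": [[-2,-2,0,0,0,0],[-2,-2,0,0,0,0],[-2,-2,0,0,0,0],[-2,-2,0,0,0,0],[-1,-2,0,0,0,0]]}}

```text
time: 24.82
tool_pos: [502.2, 94.8, 3.9]
tcp_rot: [180.0, 0.0, 175.9]
ft_force: [-0.0, 0.9, 1.1]
finger_gap: 17.5
grip_force: 80.2
```

Emit:
{"method": "apply_moves", "body": {"rows": [[-1.5,0,0,0,0,0],[-1,0,0,0,0,0],[-1,0,0,0,0,0],[-0.5,0,0,0,0,0],[0,0,0,0,0,0]]}}

```text
time: 25.45
tool_pos: [506.0, 94.8, 3.9]
tcp_rot: [180.0, 0.0, 175.9]
ft_force: [-0.5, -0.1, 4.0]
finger_gap: 17.8
grip_force: 80.5
```

Emit:
{"method": "apply_moves", "body": {"rows": [[-0.5,0,0,0,0,0],[-0.5,0,0,0,0,0],[-0.5,0,0,0,0,0],[-0.5,0,0,0,0,0],[0,0,0,0,0,0]]}}

```text
time: 26.08
tool_pos: [508.0, 94.6, 3.9]
tcp_rot: [180.0, 0.0, 175.9]
ft_force: [-1.9, -0.4, 4.9]
finger_gap: 17.6
grip_force: 80.7
```

Emit:
{"method": "apply_moves", "body": {"rows": [[-0.5,0,-0.1,0,0,0],[-0.5,0,0,0,0,0],[-0.5,0,0,0,0,0],[0,0,0,0,0,0],[0,0,0,0,0,0]]}}

```text
time: 26.7
tool_pos: [509.5, 94.5, 3.9]
tcp_rot: [180.0, 0.0, 175.9]
ft_force: [-1.4, -0.2, 3.3]
finger_gap: 17.8
grip_force: 80.6
```

Emit:
{"method": "apply_moves", "body": {"rows": [[-0.5,0,0,0,0,0],[-0.5,0,0,0,0,0],[-0.5,0,0,0,0,0],[0,0,0,0,0,0],[0,0,0,0,0,0]]}}

```text
time: 27.32
tool_pos: [510.9, 94.3, 3.9]
tcp_rot: [-180.0, 0.0, 175.9]
ft_force: [-1.1, -0.5, 4.3]
finger_gap: 17.7
grip_force: 80.6
```

Emit:
{"method": "apply_moves", "body": {"rows": [[-0.5,0,0,0,0,0],[-0.5,0,0,0,0,0],[0,0,0,0,0,0],[0,0,0,0,0,0],[0,0,0,0,0,0]]}}

```text
time: 27.95
tool_pos: [511.6, 94.3, 3.9]
tcp_rot: [-180.0, -0.0, 175.9]
ft_force: [-2.8, 0.2, 5.6]
finger_gap: 17.7
grip_force: 80.9
```

Emit:
{"method": "apply_moves", "body": {"rows": [[-0.5,0,-0.2,0,0,0],[-0.5,0,0,0,0,0],[0,0,0,0,0,0],[0,0,0,0,0,0],[0,0,0,0,0,0]]}}

```text
time: 28.58
tool_pos: [511.6, 94.3, 3.9]
tcp_rot: [-180.0, -0.2, 175.9]
ft_force: [-7.1, 0.1, 9.8]
finger_gap: 17.6
grip_force: 81.3
```

Emit:
{"method": "apply_moves", "body": {"rows": [[-0.5,0,0,0,0,0],[-0.5,0,0,0,0,0],[0,0,0,0,0,0],[0,0,0,0,0,0],[0,0,0,0,0,0]]}}

```text
time: 29.2
tool_pos: [511.6, 94.3, 3.8]
tcp_rot: [-180.0, -0.3, 176.0]
ft_force: [-13.1, -0.7, 15.4]
finger_gap: 17.9
grip_force: 82.0
```

Emit:
{"method": "apply_moves", "body": {"rows": [[0.3,-1,-0.4,0,0,0],[0,-1.5,0,0,0,0],[0,-1.5,0,0,0,0],[0,-1,0,0,0,0],[0,0,0,0,0,0]]}}

```text
time: 29.82
tool_pos: [511.3, 90.1, 3.9]
tcp_rot: [179.9, -0.2, 176.0]
ft_force: [-8.8, 4.9, 7.8]
finger_gap: 17.4
grip_force: 81.2
```

Emit:
{"method": "apply_moves", "body": {"rows": [[0,-0.7,0,0,0,0],[0,-0.7,0,0,0,0],[0,-0.6,0,0,0,0],[0,0,0,0,0,0],[0,0,0,0,0,0]]}}

```text
time: 30.45
tool_pos: [511.2, 88.2, 3.9]
tcp_rot: [179.9, -0.2, 176.0]
ft_force: [-8.1, 5.3, 7.5]
finger_gap: 17.5
grip_force: 81.1
```

Emit:
{"method": "apply_moves", "body": {"rows": [[0,-0.6,0,0,0,0],[0,-0.6,0,0,0,0],[0,-0.5,0,0,0,0],[0,0,0,0,0,0],[0,0,0,0,0,0]]}}

```text
time: 31.08
tool_pos: [511.1, 86.5, 3.9]
tcp_rot: [179.9, -0.2, 176.0]
ft_force: [-7.9, 5.4, 8.3]
finger_gap: 17.6
grip_force: 81.1
```

Emit:
{"method": "apply_moves", "body": {"rows": [[0,-0.5,0,0,0,0],[0,-0.5,0,0,0,0],[0,0,0,0,0,0],[0,0,0,0,0,0],[0,0,0,0,0,0]]}}

```text
time: 31.7
tool_pos: [511.0, 85.5, 3.9]
tcp_rot: [179.9, -0.2, 176.0]
ft_force: [-8.8, 5.3, 7.9]
finger_gap: 17.9
grip_force: 81.1
```

Emit:
{"method": "apply_moves", "body": {"rows": [[0,-0.5,0,0,0,0],[0,-0.5,0,0,0,0],[0,0,0,0,0,0],[0,0,0,0,0,0],[0,0,0,0,0,0]]}}

```text
time: 32.33
tool_pos: [510.9, 84.6, 3.9]
tcp_rot: [179.9, -0.2, 176.0]
ft_force: [-7.2, 5.9, 7.9]
finger_gap: 17.5
grip_force: 81.1
```

Emit:
{"method": "apply_moves", "body": {"rows": [[0,-0.5,0,0,0,0],[0,-0.5,0,0,0,0],[0,0,0,0,0,0],[0,0,0,0,0,0],[0,0,0,0,0,0]]}}

```text
time: 32.95
tool_pos: [510.9, 84.1, 3.9]
tcp_rot: [179.9, -0.2, 176.0]
ft_force: [-7.3, 8.7, 7.6]
finger_gap: 17.7
grip_force: 81.1
```

Emit:
{"method": "apply_moves", "body": {"rows": [[0,-0.5,0,0,0,0],[0,-0.5,0,0,0,0],[0,0,0,0,0,0],[0,0,0,0,0,0],[0,0,0,0,0,0]]}}

```text
time: 33.58
tool_pos: [510.9, 83.9, 3.9]
tcp_rot: [179.8, -0.2, 176.0]
ft_force: [-8.4, 12.0, 6.6]
finger_gap: 17.7
grip_force: 81.1
```

```bash
python3 - <<'E'
from h import *
s=sense();print(s['tool_pos'],s['tcp_rot'],s['time'],s['wrist_torque'],s['ft_force'])
f=lambda a,c,r,w,h:cv2.resize(a[r:r+h,c:c+w],(400,600),interpolation=cv2.INTER_CUBIC)
n,_=snap('scene');t,_=snap('top')
save(np.hstack([f(n,225,185,60,90),f(t,180,115,60,90)]),'crop8.png')
save(f(n,225,185,60,90),'x.png')
E
```

```text
[510.85469456  83.87220841   3.88800201] [179.82568519  -0.20688803 175.99612986] 33.575 [1.99947518 1.20539888 0.46766585] [-8.3537508  12.04884006  6.57488947]
```

View pics/crop8.png

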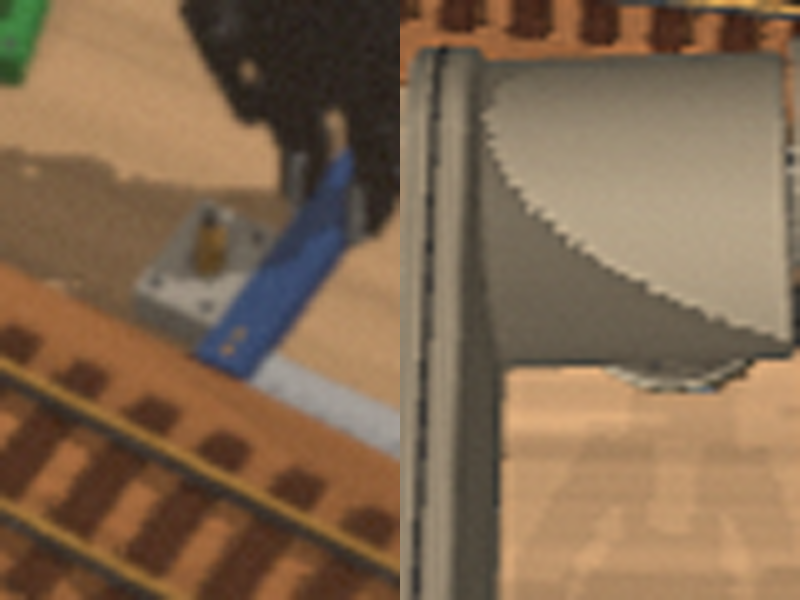

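Picture: the stock lies along the block's long side at (240,290), and the blade along the trackbed's edge at (330,400), with no visible gap. A small yaw test checks that it's flush.

Emit:
{"method": "apply_moves", "body": {"rows": [[0,0,0,0,0,-0.006],[0,0,0,0,0,-0.006],[0,0,0,0,0,0],[0,0,0,0,0,0],[0,0,0,0,0,0]]}}

```text
time: 34.3
tool_pos: [510.8, 83.5, 3.9]
tcp_rot: [179.9, -0.2, 176.7]
ft_force: [-8.6, 10.9, 7.5]
finger_gap: 17.3
grip_force: 81.0
```

```bash
python3 -c "
from h import *
s=sense();print(s['tool_pos'],s['tcp_rot'],s['wrist_torque'],s['ft_force'])"
```

```text
[510.77919344  83.48729696   3.87275789] [179.85450461  -0.21608307 176.66900241] [1.69889296 1.27091803 0.28121535] [-8.57698055 10.88168226  7.54233165]
```

Emit:
{"method": "apply_moves", "body": {"rows": [[0,0,0,0,0,0.012],[0,0,0,0,0,0.012],[0,0,0,0,0,0],[0,0,0,0,0,0],[0,0,0,0,0,0]]}}

```text
time: 34.92
tool_pos: [510.9, 84.0, 3.9]
tcp_rot: [179.8, -0.2, 175.3]
ft_force: [-8.1, 13.2, 5.6]
finger_gap: 17.8
grip_force: 81.3
```

```bash
python3 -c "
from h import *
s=sense();print(s['tool_pos'],s['tcp_rot'],s['wrist_torque'],s['ft_force'])"
```

```text
[510.90776626  84.02688027   3.88536393] [179.82280617  -0.20159297 175.3415061 ] [2.19303279 1.13145009 0.84925047] [-8.11952015 13.2171984   5.5618784 ]
```

Emit:
{"method": "apply_moves", "body": {"rows": [[0,0,0,0,0,-0.007],[0,0,0,0,0,-0.007],[-0.4,-0.3,-0.1,0,0,0],[0,0,0,0,0,0],[0,0,0,0,0,0]]}}

```text
time: 35.55
tool_pos: [510.9, 83.8, 3.9]
tcp_rot: [179.8, -0.2, 176.1]
ft_force: [-8.4, 14.2, 7.8]
finger_gap: 17.5
grip_force: 81.2
```

Emit:
{"method": "apply_moves", "body": {"rows": [[0,0,0,0,0,0],[0,0,0,0,0,0],[0,0,0,0,0,0],[0,0,0,0,0,0],[0,0,0,0,0,0]]}}

```text
time: 36.17
tool_pos: [510.9, 83.8, 3.9]
tcp_rot: [179.8, -0.3, 176.1]
ft_force: [-8.6, 13.3, 6.2]
finger_gap: 17.8
grip_force: 81.2
```

```bash
python3 - <<'E'
from h import *
snap('scene')
s=sense();print(s['tool_pos'],s['tcp_rot'],s['wrist_torque'],s['ft_force'])
# stock/blade/bed directions in the scene picture
for o in('block','square','square_grip'):
    for r in models.place_of(o,'scene')[:2]: print(o,np.round(r['xyz'],1),round(r['confidence'],2))
E
```

```text
[510.8422073   83.77219099   3.85789979] [179.81088516  -0.25400001 176.11083877] [2.17519459 1.36082037 0.39283088] [-7.88660286 13.91416135  6.42569463]
block [ 307.9 -283.8   -1.1] 0.67
block [562.6  49.4  -5.4] 0.6
square [606.6  70.1  -2. ] 0.94
square [178.8 422.9   5.7] 0.65
square_grip [509.5  83.3   9.2] 0.91
square_grip [269.4 408.1   8.6] 0.67
```

Emit:
{"method": "apply_moves", "body": {"rows": [[-0.4,0,-0.1,0,0,0],[-0.4,0,0,0,0,0],[0,0,0,0,0,0],[0,0,0,0,0,0],[0,0,0,0,0,0]]}}

```text
time: 37.0
tool_pos: [510.9, 83.8, 3.9]
tcp_rot: [179.8, -0.3, 176.1]
ft_force: [-14.4, 13.3, 11.3]
finger_gap: 17.8
grip_force: 81.6
```

Emit:
{"method": "apply_moves", "body": {"rows": [[0,0,0,0,0,0],[0,0,0,0,0,0],[0,0,0,0,0,0],[0,0,0,0,0,0],[0,0,0,0,0,0]]}}

```text
time: 37.62
tool_pos: [510.9, 83.8, 3.9]
tcp_rot: [179.8, -0.3, 176.1]
ft_force: [-12.3, 12.7, 10.5]
finger_gap: 17.7
grip_force: 81.6
```

```bash
python3 -c "
from bench import job
print(job.hand_in())"
```

```text
the job is handed in; nothing more can be done
None
```

I handed the job in at about 38 s, and the hand-in returned no verdict: the block is on the tube and let go, and the square is still gripped and pressed into the corner, pushing about 12 N towards both trackbed and block by wrist reading, including some friction.

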